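Count along the dock's rail and push the parts bin into the third bay

ROBOT

A 7-joint arm with a two-finger parallel gripper is mounted at the origin on the work surface. World frame = base frame: x ahead of the robot, y to its left, z up, the work surface at z = 0. Lengths are in mm, angles in rad, forces in N, time in s.
With the tool pointing down it reaches from about 425 to 1025 mm from the base axis. Payload 3.6 kg.
Tool frame: the origin (TCP) lies at the very end of the fingers, on their centre line; the grasp point (between the pads) lies 19 mm behind it (manip.hold_point_z is the distance from the TCP to the grasp point, in mm); x points along the fingers, z is the direction in which the jaws open and shut, and the axes are right-handed (so a half turn about x gives the same grasp; the last joint's range is limited). The gripper opens to 85 mm and grips with 20 to 120 N. Pads are 22 mm wide; open, the fingers measure 114 mm over their backs; the gripper's body (76 mm by 85 mm) begins 54 mm behind the grasp point. The pads swing forward as they close: fully open they stand 13 mm farther back than shut.
Start: joints at [1.117, 0.591, 0.048, 1.609, -0.033, 0.943, -0.034], TCP at [255.264, -678.579, 205.302] pointing down, gripper open.
Joint ranges: [-2.69, 2.69], [-0.47, 2.24], [-1.27, 1.36], [0.19, 2.51], [-1.53, 4.68], [0.08, 2.07], [-3.09, 3.09]. Speed limits (rad/s): [2.57, 2.57, 3.14, 3.14, 3.14, 3.14, 3.14].

INTERFACE

Orientations are given as a unit quaternion [w, x, y, z].
In Python, from bench import manip gives the robot as it stands.
- The arm moves only by the tool jog_arm, never from a script. Its argument "series" is a list of rows, each an object with "gripper": the finger opening in m, from 0 to 0.0854; "travel": the shift along the tool's x, y, z in m, a list of three; "yaw": the turn about the tool's x in degrees. In form: [{"gripper": gripper, "travel": [dx, dy, dz], "yaw": yaw}, ...]. A call has 1 to 8 rows; each row is the pose to reach, as a shift and turn from the pose commanded when the call began, along the tool's axes at that moment; what a row does not reach only later rows make up. A row lasts 1/8 s, in which the tool goes at most 62.5 mm and 10.7 degrees, less where a joint would pass 70% of its speed; a pose out of reach is approached as far as the arm can. A call with a gripper value outside its range is refused whole. The fingers move at their own pace and stop on an object; "squeeze" is the grip in N (left out, the last holds). Time passes only in rows, so rows that repeat a pose let the fingers close. It gives the time, the measured TCP pose, the force and the opening at its end, in the units of the state.
- manip.read_state(): the state, without advancing time (a new reading comes with each control period).
- manip.capture(name): name is "side" or "top"; returns a dict with "img" (400x640x3 uint8, red, green, blue), "fov_y" (degrees; the focal length in pixels is half the picture's height over the tangent of half this angle, whatever the lens; pixels are square), "cx", "cy" (the principal point, pixels), "distortion" ([k1, k2, p1, p2, k3] as OpenCV has them; the pictures are not rectified), "R" (3x3) and "t" (3): a world point X has camera coordinates R X + t. Camera axes: x right, y down, z forward; pixel columns grow to the right and rows downward; lengths in mm; the calibration is good to about 2 mm. A picture is of the moment at which its call begins. There is no depth.
- manip.job_done(): hands the job in, once; it reports no verdict.
Trained networks look in the newest picture that a camera, given by its name, has taken for a name from the list of things; names that differ only in an ending like _2 or _b are one class to them, and where a whole thing is asked for, a point or a joint stands for the part that bears it (a point fixed in the world has none). Each returns a list of dicts, best first, with "confidence" (0 to 1); they miss things now and then, are a little off and sometimes report something else, mostly with a low value. They report only what shows in the picture. A call takes as long as a camera call. They do not tell look-alikes from the thing itself.
- manip.boxes_of(camera, name): "extent" ([left, top, right, bottom] as shares, 0 to 1, of the picture: columns of its width, rows of its height, round what is visible of it).
- manip.silhouettes(camera, name): "mask" (400x640 bool, what is visible of it) and "extent" ([left, top, right, bottom] as shares, 0 to 1, of the picture: columns of its width, rows of its height, round what is visible of it).
The state is a dict: "clock": time; "qpos": joint angles; "qvel": joint speeds; "joint_efforts": joint torques, N m; "tool_pos": TCP position; "ee_rot": TCP orientation; "wrist_force": force on the tool from outside, world axes, zero at the start; "moment": the same for the moment, N m; "finger_gap": opening from 0.0 (shut) to 1.0 (fully open).
Only numpy, scipy, OpenCV 4.12 (cv2) and the standard library are available. Lean on these libraries where they do the work, as an engineer would, in place of code of your own. Each camera call takes 0.05 s, during which the arm holds its last target. There are 200 camera calls.

TASK

Starting at the rack's tall end plate, run a fingertip along the rear rail towards the low end, tipping over the sprung tab between the first and second gap and then the one between the second and third gap; stop there, so that the last tab is never tipped. Then push the loose bin of screws across the bench, without gripping or lifting it, fully home against the rail in that third gap counted from the tall end. Leave the docked bin, the jar and the screwdriver where they are.

Things in the scene. Friction and masses are not known exactly. Their poses are not given: they have to be found in the camera images.
- rack: Fixed dark-steel divider rack: rear rail with four gaps before it, open above and towards the robot. Origin: on the bench at the middle of the rail; x points away from the robot, y along the rail, z up. Rail: x -6 to +6 mm, 35 mm high, 262 mm long. Gaps 56 mm wide, centred at y = +96, +32, -32, -96 mm; their floor is the bench. On the rail above each divider stands a sprung tab.
- divider_nose (a point): Rounded front end of the middle divider, on the bench, at x = -78 mm, y = 0 in the rack's frame; same axes as the rack. The three fixed dividers (y = +64, 0, -64 mm) are 8 mm thick, 30 mm high and run from the rail to x = -78 mm. Their noses are the gaps' mouths.
- end_tall: Tall end plate of the rack, dark steel, fixed, 84 mm (x) by 8 mm (y) by 75 mm high; counting starts here. It may stand at either end of the rack (y = +128 or -128 mm in the rack's frame). Origin: on the bench at its middle in y, in line with the rail; it reaches from x = -78 to +6 mm; axes as the rack's.
- end_low: The low end plate at the rack's other end, dark steel, fixed, as the tall one but only 30 mm high. Origin as for the tall plate.
- tab_a (a joint): White sprung tab at the rack's y = +64 mm, 16 (x) by 4 (y) by 28 mm high, hinged along x at height 35.5 mm. Value: angle, rad, 0 upright, positive when its top leans to the rack's -y, stops +-1.4. Springs back; 0.05 N m per rad (1 to 3 N tips it). Tipped means 0.25 rad or more. A fingertip running along the rail 10 to 20 mm above the rail's top tips it and passes over it.
- tab_b (a joint): The same tab at the rack's y = 0 (always between the second and third gap).
- tab_c (a joint): The same tab at the rack's y = -64 mm.
- bin: Loose small-parts bin on the bench before the rack: black plastic open box with steel screws, 75 mm (x) by 44 mm (y) by 34 mm high, about 0.25 kg. Origin: centre of its underside; its x within 20 degrees of the rack's x. Fully home, its far end touches the rail: its centre is then at x = -43.5 mm in the rack's frame and its near end sticks 3 mm out of the gap.
- docked_bin: A black bin of the same size with nuts in it, already docked in the end gap at the rack's y = +96 mm. Bystander. Origin: centre of its underside.
- jar: White plastic jar, 52 mm diameter, 60 mm high, standing to one side of the work. Bystander. Origin: centre of its underside.
- screwdriver: Screwdriver with green handle, 190 mm long, lying to one side of the work. Bystander. Origin near its middle, x along it, handle to -x.
Not all that is in view belongs to the job. Leave any yellow look-alike of the bin alone. Several things look just like the end_tall: the one meant starts nearest to the robot's base.

How it is judged:
By the outcome, as a careful person would: the job done as asked, in the order asked, and still so for the second after the job is handed in, with the robot touching nothing.
It also fails if it takes over 70 s, if anything falls off the work surface, if the arm or the gripper's body presses on something with over 40 N, if the wrist force passes 120 N, or if a joint passes its speed limit or range.

## Working session

There is one attempt and no reset: what is moved stays moved. The work goes in short steps, Python scripts to look and compute and a tool call to move; the robot and the scene stay as the last step left them, time stands still between calls to the robot, and variables do not carry over. Pictures are saved under pics/ and viewed, about 8 in all and at most 12, crops included, and the job is handed in when it is done.

Besides the shell and the picture viewer there is one more tool, called after "Request:" as name([rows], argument=value, ...), one row to a line, values as JSON. jog_arm: Moves the arm, as the interface text tells. Its arguments: {"type":"object","properties":{"series":{"type":"array","items":{"type":"object","properties":{"gripper":{"type":"number"},"travel":{"type":"array","items":{"type":"number"}},"yaw":{"type":"number"}}}},"squeeze":{"type":"number"}},"required":["series"]}

```bash
mkdir -p pics; ls
python3 - <<'E'
from bench import manip
import cv2
s=manip.read_state(); print(s)
for n in("top","side"):
    c=manip.capture(n); print(n,c["fov_y"],c["cx"],c["cy"],c["distortion"],c["R"],c["t"])
    cv2.imwrite(f"pics/{n}0.png",c["img"][...,::-1])
    for k in("rack","end_tall","end_low","bin","docked_bin","tab_a","divider_nose","jar","screwdriver"):
        print(k,[([int(e*w) for e,w in zip(b["extent"],(640,400,640,400))],round(b["confidence"],2)) for b in manip.boxes_of(n,k)])
E
```

```text
pics
{'clock': 0.0, 'qpos': array([ 1.11750429,  0.59210088,  0.04828388,  1.60983539, -0.03332431,
        0.94268807, -0.03368364]), 'qvel': array([-0.0021127 , -0.00116509, -0.00052268,  0.00041696, -0.00065501,
       -0.00036218,  0.00139211]), 'joint_efforts': array([ 1.07082011e-03, -5.48685622e+01,  1.54635407e+00, -1.98124337e+01,
        9.22219071e-03,  8.85779271e-03,  8.48367137e-06]), 'tool_pos': array([ 254.96460697, -677.74133433,  204.14884159]), 'ee_rot': array([ 0.58074741,  0.40285911,  0.58207988, -0.4020199 ]), 'wrist_force': array([-1.07109019, -0.62015849,  0.41663633]), 'moment': array([ 0.03897737, -0.04349531,  0.0022787 ]), 'finger_gap': 1.0031660017581983}
top 45.92586195954232 325.2935450663377 211.94266001632525 [-0.12144642  0.          0.          0.          0.        ] [[-0.02443441 -0.99957906  0.01564184]
 [-0.99409022  0.02263884 -0.10617027]
 [ 0.10577146 -0.01814361 -0.99422493]] [ -79.31927099  541.20561397 1395.58067821]
rack [([247, 164, 329, 204], 0.6)]
end_tall [([331, 162, 336, 187], 0.66), ([469, 161, 480, 193], 0.58)]
end_low [([247, 18
[... 307 characters left out ...]
15045181507 [0.03468831 0.         0.         0.         0.        ] [[-0.75629118 -0.65422683  0.00330216]
 [-0.3406268   0.38944784 -0.85574749]
 [ 0.55856695 -0.64831908 -0.51738316]] [ 371.57823968  285.22293862 1213.72969204]
rack [([244, 199, 310, 239], 0.84)]
end_tall [([296, 191, 320, 216], 0.64), ([380, 146, 403, 169], 0.64)]
end_low [([242, 238, 271, 254], 0.58)]
bin [([308, 268, 339, 295], 0.77), ([294, 232, 327, 258], 0.62), ([254, 230, 282, 256], 0.41)]
docked_bin [([254, 231, 281, 254], 0.6)]
tab_a [([282, 200, 289, 208], 0.39)]
divider_nose [([244, 197, 312, 244], 0.66)]
jar [([375, 177, 392, 197], 0.57)]
screwdriver [([199, 279, 246, 313], 0.81), ([255, 217, 263, 226], 0.49)]
```

Run:
```python
import cv2
a=cv2.imread("pics/top0.png")[140:300,160:500]; b=cv2.imread("pics/side0.png")[140:320,180:420]
cv2.imwrite("pics/topc.png",cv2.resize(a,None,fx=2.35,fy=2.35,interpolation=cv2.INTER_CUBIC))
cv2.imwrite("pics/sidec.png",cv2.resize(b,None,fx=3.3,fy=3.3,interpolation=cv2.INTER_CUBIC))
```

```text
(no output)
```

View pics/topc.png

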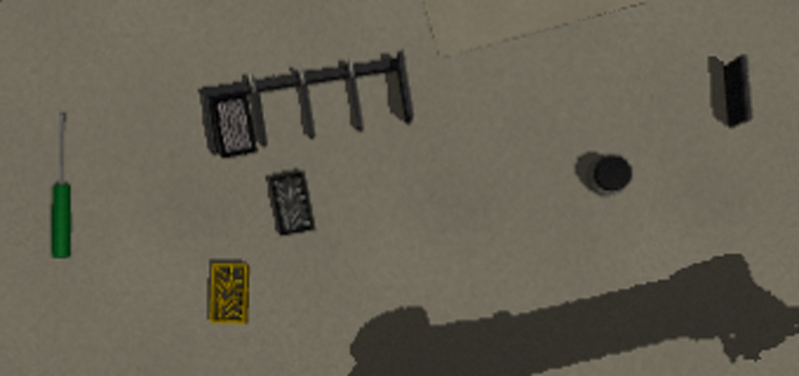

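View pics/sidec.png

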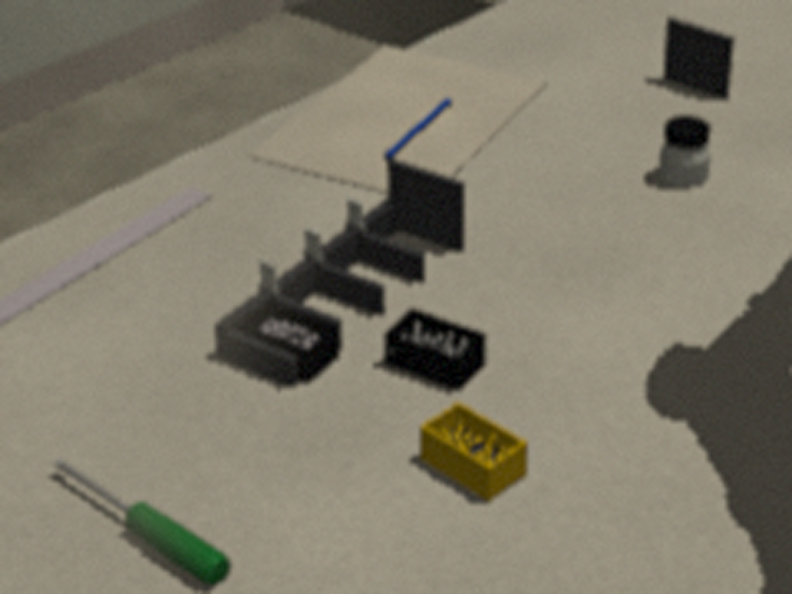

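Top view: the rack runs from its tall plate at px (334,175) on the right to the low plate at (250,193). The docked bin is at (257,193), the black bin at (286,227), and the yellow look-alike at (256,265). 

There are two end_tall candidates: the plate on the rack at (334,175), and a free-standing plate at (474,177). I'll compute which is nearer the base and fit the poses by matching rendered silhouettes in both views.

```bash
cat > h.py <<'E'
import numpy as np, cv2
from scipy.optimize import minimize
def proj(c,P):
    f=200/np.tan(np.radians(c["fov_y"])/2)
    K=np.array([[f,0,c["cx"]],[0,f,c["cy"]],[0,0,1.]])
    R=np.array(c["R"],float); return cv2.projectPoints(np.array(P,float).reshape(-1,1,3),cv2.Rodrigues(R)[0],np.array(c["t"],float),K,np.array(c["distortion"],float))[0].reshape(-1,2)
def ground(c,uv,z=0):
    f=200/np.tan(np.radians(c["fov_y"])/2)
    K=np.array([[f,0,c["cx"]],[0,f,c["cy"]],[0,0,1.]])
    n=cv2.undistortPoints(np.array([[uv]],float),K,np.array(c["distortion"],float))[0,0]
    R=np.array(c["R"]);d=R.T@[*n,1];o=-R.T@np.array(c["t"]);return o+d*(z-o[2])/d[2]
def box(x0,x1,y0,y1,z0,z1): return np.array([[x,y,z] for x in(x0,x1) for y in(y0,y1) for z in(z0,z1)],float)
def place(P,q):
    c,s=np.cos(q[2]),np.sin(q[2]); return np.c_[q[0]+c*P[:,0]-s*P[:,1],q[1]+s*P[:,0]+c*P[:,1],P[:,2]]
def rack(docked=True):
    B=[box(-6,6,-131,131,0,35)]+[box(-78,-6,y-4,y+4,0,30) for y in(-64,0,64)]
    B+=[box(-78,6,-132,-124,0,75),box(-78,6,124,132,0,30)]
    if docked: B.append(box(-81,-6,74,118,0,34))
    return B
BIN=[box(-37.5,37.5,-22,22,0,34)]
S=8
def render(c,B,q):
    m=np.zeros((400*2,640*2),np.uint8)
    for b in B:
        h=cv2.convexHull(((proj(c,place(b,q))*2+.5)*16).astype(np.int32))
        cv2.fillConvexPoly(m,h,255,cv2.LINE_AA,4)
    return cv2.resize(m,(640,400),interpolation=cv2.INTER_AREA)/255.
def fit(obs,B,q0):
    # obs: list of (cam, target float mask, roi l,t,r,b)
    def cost(p):
        q=[p[0]*10,p[1]*10,p[2]*.05]; J=0
        for c,T,(l,t,r,b) in obs:
            J+=np.abs(render(c,B,q)-T)[t:b,l:r].sum()/T[t:b,l:r].sum()
        return J
    best=None
    for d in(0,1.,-1.):
        p0=np.array([q0[0]/10,q0[1]/10,q0[2]/.05+d])
        r=minimize(cost,p0,method="Nelder-Mead",options=dict(initial_simplex=p0+np.array([[0,0,0],[1.5,0,0],[0,1.5,0],[0,0,1.5]]),xatol=.005,fatol=1e-5))
        if best is None or r.fun<best.fun: best=r
    p=best.x; return np.array([p[0]*10,p[1]*10,p[2]*.05]),best.fun
def dark(c,lo=35,hi=85):
    g=c["img"].astype(float).max(2); return np.clip((hi-g)/(hi-lo),0,1)
E
python3 - <<'E'
from h import *; from bench import manip
C={n:manip.capture(n) for n in("top","side")}
t=C["top"]
for n,uv in(("tall rack",(334,187)),("tall other",(474,190)),("bin",(286,227)),("tall mid",(250,204)),("nose mid",(292,197)),("yellow",(256,265)),("jar",(417,214))): 
    g=ground(t,uv); print(n,g.round(0),np.hypot(*g[:2]).round())
gt=t["img"].max(2)
print(gt[225:230:2,265:310:3]); print(C["side"]["img"].max(2)[280:284,290:345:4])
roi={"top":(235,150,350,212),"side":(236,180,325,262)}
# masks from networks
for lo,hi in((40,85),(30,70)):
  for cams in(["top"],["side"],["top","side"]):
    obs=[]
    for n in cams:
        T=dark(C[n],lo,hi)
        if n=="top": T[208:]=0
        else:
            T[np.arange(400)[:,None]>0.0+400]=0; T[228:,284:]*=(np.add.outer(np.arange(228,400),-np.arange(284,640))<-300)  # drop loose bin area
            T[232:,294:]=0
        obs.append((C[n],T,roi[n]))
    print(cams,lo,fit(obs,rack(),(690,40,-.17 if 0 else 0.1)))
for cams in(["top"],["side"]):
    obs=[(C[n],dark(C[n],40,85),{"top":(270,207,303,247),"side":(291,231,331,262)}[n]) for n in cams]
    print("bin",cams,fit(obs,BIN,(*ground(t,(286,227),17)[:2],.1)))
E
```

```text
tall rack [ 619. -122.    0.] 631.0
tall other [ 601. -563.    0.] 824.0
bin [499.  29.   0.] 499.0
tall mid [572. 139.   0.] 589.0
nose mid [591.   9.   0.] 591.0
yellow [384. 123.   0.] 404.0
jar [ 529. -377.   -0.] 650.0
[[113 111 115 110  26  75  55  49  15 110 111 108 115 114 114]
 [108 114 114 105  16  56  44  66  47  71 112 110 114 114 115]
 [113 112 112 113  29  74  55  54  37  51 113 115 113 113 113]]
[[154 151 151 150  76  74  76  76  71 133 116  90  92 155]
 [154 151 151 151 112  70  76  77  73  97 103  93  94 155]
 [152 150 149 151 145  64  72  74  75  75  92  91  93 157]
 [150 151 155 153 154  76  75  72  77  74  93  93  92 157]]
['top'] 40 (array([6.62183606e+02, 2.04689306e+01, 1.47204997e-01]), np.float64(0.3448442894292614))Traceback (most recent call last):
  File "<stdin>", line 17, in <module>
IndexError: boolean index did not match indexed array along axis 1; size of axis is 640 but size of corresponding boolean axis is 1
```

The plate on the rack is 631 mm from the base and the free-standing one is 824 mm, so the rack's plate is meant. Next I'll fix the masks and overlay the fit.

```bash
cat >> h.py <<'E'
def net(manip,c,n,names):
    """union of best network masks"""
    pass
def overlay(c,items,crop,k,fn):
    l,t,r,b=crop; im=cv2.resize(c["img"][t:b,l:r,::-1],None,fx=k,fy=k,interpolation=cv2.INTER_CUBIC)
    for B,q,col in items:
        for bx in B:
            h=cv2.convexHull(((proj(c,place(bx,q))-[l,t]+.5)*k).astype(np.int32)); cv2.polylines(im,[h],True,col,1)
    cv2.imwrite(fn,im); return im
E
python3 - <<'E'
from h import *; from bench import manip
C={n:manip.capture(n) for n in("top","side")}
T={"top":dark(C["top"],70,95),"side":dark(C["side"],100,130)}
poly=np.ones((400,640),np.uint8)
Tr={n:T[n].copy() for n in T}
Tr["top"][208:]=0
m=np.zeros((400,640),np.uint8); cv2.fillConvexPoly(m,np.array([[286,250],[300,226],[340,240],[340,300],[296,262]]),1); Tr["side"][m>0]=0
Bd=rack()
roi={"top":(235,150,350,212),"side":(236,180,325,262)}
R={}
for cams in(["top"],["side"],["top","side"]):
    R["".join(cams)]=q,f=fit([(C[n],Tr[n],roi[n]) for n in cams],Bd,(665,20,.15)); print(cams,q.round(3),round(f,3))
rb={"top":(270,207,303,247),"side":(291,231,331,262)}
for cams in(["top"],["side"],["top","side"]):
    obs=[]
    for n in cams:
        t=dark(C["top"],85,105) if n=="top" else T[n].copy()
        m=np.zeros((400,640),np.uint8);l,tt,r,b=rb[n];m[tt:b,l:r]=1
        if n=="side": m[:,:]=cv2.fillConvexPoly(np.zeros_like(m),np.array([[286,250],[300,226],[340,240],[340,268],[296,262]]),1)
        x=t*m; x=cv2.morphologyEx(x.astype(np.float32),cv2.MORPH_CLOSE,np.ones((5,5))); obs.append((C[n],x,rb[n]))
    R["b"+"".join(cams)]=q,f=fit(obs,BIN,(515,32,.15)); print("bin",cams,q.round(3),round(f,3))
a=overlay(C["top"],[(Bd,R["topside"][0],(0,255,0)),(BIN,R["btopside"][0],(0,255,255))],(235,150,350,250),6,"pics/o1.png")
b=overlay(C["side"],[(Bd,R["topside"][0],(0,255,0)),(BIN,R["btopside"][0],(0,255,255))],(230,180,345,270),6,"pics/o2.png")
import cv2
cv2.imwrite("pics/o.png",cv2.resize(np.vstack([a,b]),None,fx=.52,fy=.52,interpolation=cv2.INTER_AREA) if 0 else cv2.resize(np.hstack([a[:540],b]),(800,313),interpolation=cv2.INTER_AREA))
E
```

```text
['top'] [6.62627e+02 1.94690e+01 1.43000e-01] 0.237
['side'] [6.60701e+02 2.13280e+01 1.35000e-01] 0.119
['top', 'side'] [6.6237e+02 1.9735e+01 1.4000e-01] 0.366
bin ['top'] [5.00462e+02 3.57800e+01 1.71000e-01] 0.121
bin ['side'] [4.99691e+02 3.55660e+01 1.62000e-01] 0.096
bin ['top', 'side'] [4.99574e+02 3.54860e+01 1.62000e-01] 0.22
```

View pics/o1.png

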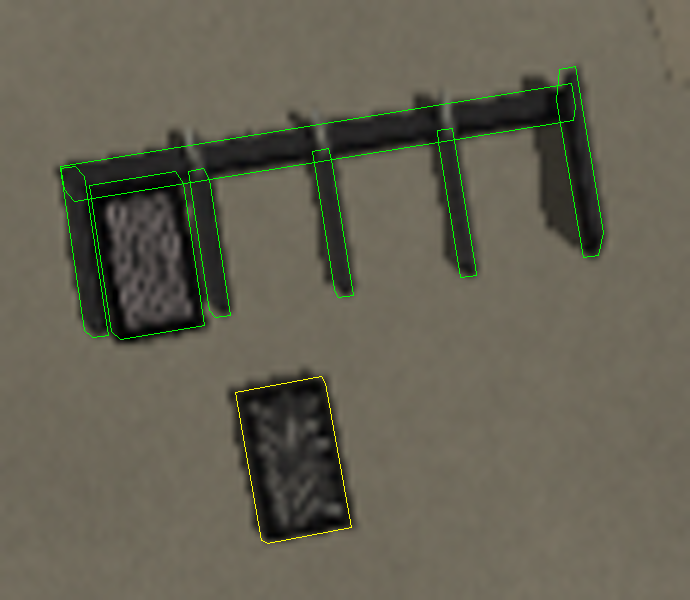

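View pics/o2.png

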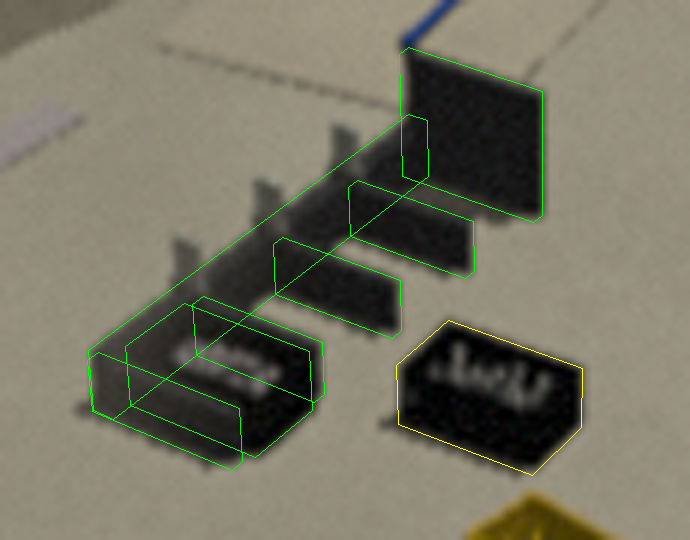

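The fit is good in both views (rack about (662, 20) mm, 0.14 rad; bin about (500, 35.5) mm, 0.165 rad). The tall plate sits at rack y = -128, the docked bin is in gap 4, and the target is gap 3 at y = +32. So I sweep in +y over tab_c then tab_b, stopping before tab_a.

```bash
cat >> h.py <<'E'
from scipy.spatial.transform import Rotation as Ro
Q=np.array([662.,20.,.14])
def plan(s,targets,yaw_ref=None):
    """tool-axis shifts (m) to rack-frame targets [x,y,z]mm, and tool z azimuth in rack frame"""
    w,x,y,z=s["ee_rot"]; R=Ro.from_quat([x,y,z,w]).as_matrix()
    print("tool x",R[:,0].round(3),"z az in rack deg",np.degrees(np.arctan2(R[1,2],R[0,2])-Q[2]).round(2),"q7",s["qpos"][6].round(2))
    p=s["tool_pos"]; print("rack-frame tcp",(Ro.from_euler("z",-Q[2]).as_matrix()@(p-[Q[0],Q[1],0])).round(1),"F",s["wrist_force"].round(1),"gap",round(s["finger_gap"],3),"t",s["clock"])
    for t in targets:
        W=place(np.array([t],float),Q)[0]; print(t,W.round(1),"travel",(R.T@(W-p)/1000).round(4))
    Rr=R.T@Ro.from_euler("z",Q[2]).as_matrix(); print("rack x,y in tool:",Rr[:,0].round(3),Rr[:,1].round(3))
E
python3 - <<'E'
from h import *; from bench import manip
plan(manip.read_state(),[[0,-107,150],[0,-107,51]])
E
```

```text
tool x [-0. -0. -1.] z az in rack deg -77.41 q7 -0.03
rack-frame tcp [-500.2 -635.   205.3] F [-1.2  0.8  0.2] gap 1.0 t 1.2
[0, -107, 150] [676.9 -86.  150. ] travel [ 0.0553  0.6033 -0.4062]
[0, -107, 51] [676.9 -86.   51. ] travel [ 0.1543  0.6033 -0.4062]
rack x,y in tool: [-0.     0.976  0.218] [-0.     0.218 -0.976]
```

Request:
jog_arm([
  {"gripper": 0,"travel": [0,0.05,-0.033],"yaw": 6},
  {"gripper": 0,"travel": [0,0.1,-0.067],"yaw": 12.6},
  {"gripper": 0,"travel": [0,0.15,-0.1],"yaw": 12.6},
  {"gripper": 0,"travel": [0,0.2,-0.133],"yaw": 12.6},
  {"gripper": 0,"travel": [0,0.25,-0.167],"yaw": 12.6},
  {"gripper": 0,"travel": [0,0.3,-0.2],"yaw": 12.6},
  {"gripper": 0,"travel": [0,0.35,-0.233],"yaw": 12.6},
  {"gripper": 0,"travel": [0,0.35,-0.233],"yaw": 12.6},
])

```text
clock: 2.2
tool_pos: [505.8, -330.4, 205.4]
ee_rot: [0.536, 0.462, 0.536, -0.459]
wrist_force: [-0.5, 0.7, -0.1]
finger_gap: -0.001
```

Run:
```python
from h import *; from bench import manip
s=manip.read_state(); print(s["qpos"].round(2)); plan(s,[[0,-107,150],[0,-107,51]])
```

```text
[ 0.46  0.44  0.07  1.89 -0.05  0.81 -0.87]
tool x [ 0.003  0.003 -1.   ] z az in rack deg -89.33 q7 -0.87
rack-frame tcp [-203.6 -325.2  205.4] F [-0.5  0.7 -0.1] gap -0.001 t 2.2
[0, -107, 150] [676.9 -86.  150. ] travel [ 0.0567  0.206  -0.2157]
[0, -107, 51] [676.9 -86.   51. ] travel [ 0.1557  0.2056 -0.2154]
rack x,y in tool: [0.003 1.    0.012] [ 0.003  0.012 -1.   ]
```

Request:
jog_arm([
  {"gripper": 0,"travel": [0,0.03,-0.031],"yaw": -10},
  {"gripper": 0,"travel": [0,0.06,-0.062],"yaw": -20},
  {"gripper": 0,"travel": [0,0.09,-0.093],"yaw": -30},
  {"gripper": 0,"travel": [0,0.12,-0.124],"yaw": -40},
  {"gripper": 0,"travel": [0,0.15,-0.155],"yaw": -50},
  {"gripper": 0,"travel": [0,0.18,-0.186],"yaw": -60},
  {"gripper": 0,"travel": [0,0.206,-0.216],"yaw": -70},
  {"gripper": 0,"travel": [0.03,0.206,-0.216],"yaw": -80},
])

```text
clock: 3.2
tool_pos: [679.3, -90.3, 177.9]
ee_rot: [0.71, 0.009, 0.704, -0.008]
wrist_force: [-0.4, -0.2, -0.2]
finger_gap: 0.0
```

Request:
jog_arm([
  {"gripper": 0,"travel": [0.01,0,0],"yaw": -10},
  {"gripper": 0,"travel": [0.01,0,0],"yaw": -10},
  {"gripper": 0,"travel": [0.01,0,0],"yaw": -10},
])

```text
clock: 3.58
tool_pos: [675.1, -95.6, 165.9]
ee_rot: [0.706, -0.048, 0.705, 0.048]
wrist_force: [-0.4, -0.3, 0.7]
finger_gap: -0.001
```

Run:
```python
from h import *; from bench import manip
s=manip.read_state(); plan(s,[[0,-107,100],[0,-107,51]])
c=manip.capture("top");d=manip.capture("side")
a=overlay(c,[],(230,110,350,220),4,"pics/x.png");b=overlay(d,[],(230,130,350,270),4,"pics/x.png")
a=cv2.copyMakeBorder(a,0,b.shape[0]-a.shape[0],0,0,0); cv2.imwrite("pics/hov.png",cv2.resize(np.hstack([a,b]),(800,467)))
```

```text
tool x [ 0.001 -0.    -1.   ] z az in rack deg -0.22 q7 -0.02
rack-frame tcp [  -3.2 -116.3  165.9] F [-0.4 -0.3  0.7] gap -0.001 t 3.575
[0, -107, 100] [676.9 -86.  100. ] travel [0.0659 0.0094 0.0031]
[0, -107, 51] [676.9 -86.   51. ] travel [0.1149 0.0094 0.0031]
rack x,y in tool: [0.001 0.004 1.   ] [-0.001  1.    -0.004]
```

View pics/hov.png

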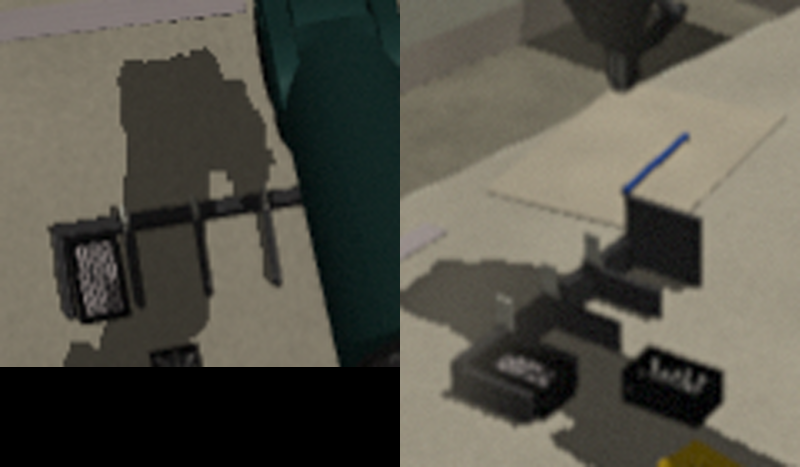

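Request:
jog_arm([
  {"travel": [0.02,0.009,0.003]},
  {"travel": [0.055,0.009,0.003]},
  {"travel": [0.085,0.009,0.003]},
  {"travel": [0.105,0.009,0.003]},
  {"travel": [0.115,0.009,0.003]},
  {"travel": [0.115,0.009,0.003]},
  {"travel": [0.115,0.009,0.003]},
])

```text
schema error: expected keys gripper, travel, yaw
```

Run:
```python
from h import *; from bench import manip
s=manip.read_state(); plan(s,[[0,-107,50],[0,-45,50],[0,20,50]])
d=manip.capture("side"); overlay(d,[(rack(),Q,(0,255,0))],(230,150,350,270),5,"pics/low.png")
```

```text
tool x [ 0.002 -0.    -1.   ] z az in rack deg -0.13 q7 -0.02
rack-frame tcp [  -2.9 -115.9  166.3] F [0.8 0.1 0.4] gap 0.001 t 3.675
[0, -107, 50] [676.9 -86.   50. ] travel [0.1163 0.0089 0.0027]
[0, -45, 50] [668.3 -24.6  50. ] travel [0.1162 0.0709 0.0026]
[0, 20, 50] [659.2  39.8  50. ] travel [0.1162 0.1359 0.0024]
rack x,y in tool: [0.002 0.002 1.   ] [-0.001  1.    -0.002]
```

View pics/low.png

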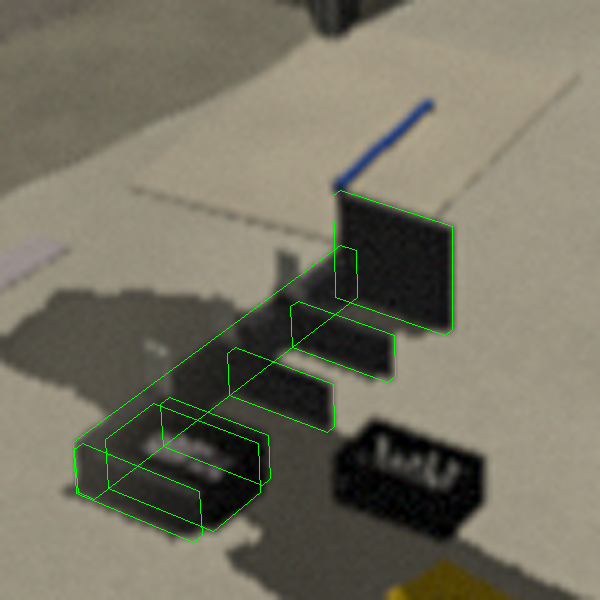

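The move was refused because every row needs all three keys. I'll resend it.

Request:
jog_arm([
  {"gripper": 0,"yaw": 0,"travel": [0.02,0.009,0.003]},
  {"gripper": 0,"yaw": 0,"travel": [0.055,0.009,0.003]},
  {"gripper": 0,"yaw": 0,"travel": [0.085,0.009,0.003]},
  {"gripper": 0,"yaw": 0,"travel": [0.105,0.009,0.003]},
  {"gripper": 0,"yaw": 0,"travel": [0.115,0.009,0.003]},
  {"gripper": 0,"yaw": 0,"travel": [0.115,0.009,0.003]},
  {"gripper": 0,"yaw": 0,"travel": [0.115,0.009,0.003]},
])

```text
clock: 4.6
tool_pos: [677.4, -85.3, 51.3]
ee_rot: [0.706, -0.049, 0.705, 0.049]
wrist_force: [-0.5, 0.5, -0.3]
finger_gap: -0.001
```

Run:
```python
from h import *; from bench import manip
s=manip.read_state(); plan(s,[[0,-107,50],[0,-35,50],[0,32,50]])
```

```text
tool x [ 0.002 -0.    -1.   ] z az in rack deg -0.01 q7 -0.08
rack-frame tcp [   0.6 -106.4   51.3] F [-0.5  0.5 -0.3] gap -0.001 t 4.6
[0, -107, 50] [676.9 -86.   50. ] travel [ 0.0013 -0.0006 -0.0006]
[0, -35, 50] [666.9 -14.7  50. ] travel [ 0.0013  0.0714 -0.0006]
[0, 32, 50] [657.5  51.7  50. ] travel [ 0.0013  0.1384 -0.0006]
rack x,y in tool: [0.002 0.    1.   ] [-0.  1. -0.]
```

Request:
jog_arm([
  {"gripper": 0,"yaw": 0,"travel": [0,0.009,0]},
  {"gripper": 0,"yaw": 0,"travel": [0,0.018,0]},
  {"gripper": 0,"yaw": 0,"travel": [0,0.027,0]},
  {"gripper": 0,"yaw": 0,"travel": [0,0.036,0]},
  {"gripper": 0,"yaw": 0,"travel": [0,0.045,0]},
  {"gripper": 0,"yaw": 0,"travel": [0,0.054,0]},
  {"gripper": 0,"yaw": 0,"travel": [0,0.054,0]},
])

```text
clock: 5.48
tool_pos: [668.8, -30.3, 50.3]
ee_rot: [0.705, -0.05, 0.705, 0.05]
wrist_force: [0.4, 0.1, -0.0]
finger_gap: -0.0
```

Run:
```python
from h import *; from bench import manip
s=manip.read_state(); plan(s,[[0,30,50]])
d=manip.capture("side"); overlay(d,[],(230,150,350,270),5,"pics/mid.png")
```

```text
tool x [-0.     0.001 -1.   ] z az in rack deg 0.1 q7 -0.16
rack-frame tcp [ -0.3 -50.7  50.3] F [ 0.4  0.1 -0. ] gap -0.0 t 5.475
[0, 30, 50] [657.8  49.7  50. ] travel [0.0004 0.0807 0.0005]
rack x,y in tool: [ 0.    -0.002  1.   ] [0.001 1.    0.002]
```

View pics/mid.png

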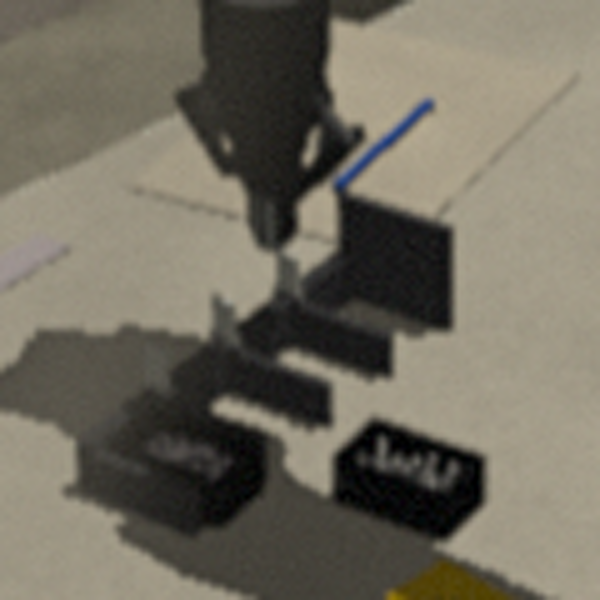

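Run:
```python
from h import *; from bench import manip
d=manip.capture("side")
for t in([0,-50.7,50],[-8,-50.7,50],[8,-50.7,50],[0,-64,63.5],[-8,-64,63.5],[8,-64,63.5],[0,-64,35],[-8,0,63.5],[8,0,63.5],[0,0,35],[0,64,63.5]): 
    p=proj(d,place(np.array([t],float),Q))[0]; print(t,p.round(1),((p-[230,150]+.5)*5).round())
```

```text
[0, -50.7, 50] [284.1 206.1] [273. 283.]
[-8, -50.7, 50] [286.2 206.8] [283. 287.]
[8, -50.7, 50] [281.9 205.3] [262. 279.]
[0, -64, 63.5] [286.5 200.4] [285. 255.]
[-8, -64, 63.5] [288.6 201.1] [296. 258.]
[8, -64, 63.5] [284.4 199.7] [274. 251.]
[0, -64, 35] [286.8 208.4] [286. 294.]
[-8, 0, 63.5] [275.9 210.4] [232. 304.]
[8, 0, 63.5] [271.6 208.8] [211. 297.]
[0, 0, 35] [274.2 217.7] [223. 341.]
[0, 64, 63.5] [260.2 219.4] [154. 349.]
```

Run:
```python
from h import *; from bench import manip
d=manip.capture("side");c=manip.capture("top")
for z in(50,60,70,76,80):
    W=ground(d,(284.4,199.4),z); print(z,W.round(1),(Ro.from_euler("z",-Q[2]).as_matrix()@(W-[Q[0],Q[1],0])).round(1))
s=manip.read_state();print(s["tool_pos"],s["qpos"].round(3))
a=overlay(c,[(rack(),Q,(0,255,0))],(200,80,380,240),4,"pics/topmid.png")
```

```text
50 [696.4 -59.7  50. ] [ 23.  -83.7  50. ]
60 [684.3 -47.7  60. ] [ 12.6 -70.2  60. ]
70 [672.1 -35.8  70. ] [  2.3 -56.7  70. ]
76 [664.9 -28.7  76. ] [ -4.  -48.6  76. ]
80 [660.  -23.9  80. ] [ -8.1 -43.2  80. ]
[668.89830118 -32.63589723  50.24214119] [ 0.171  0.723 -0.284  1.824  0.317  0.64  -0.163]
```

View pics/topmid.png

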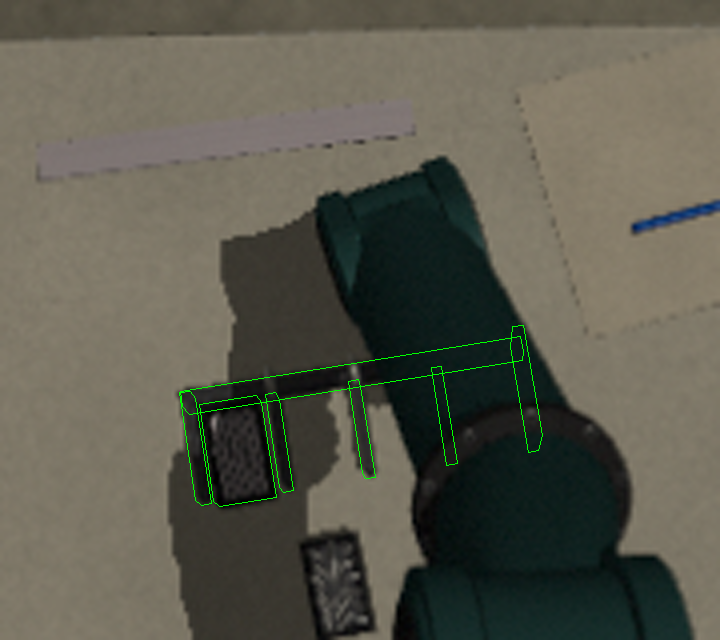

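Run:
```python
from h import *; from bench import manip
print(manip.hold_point_z,[a for a in dir(manip) if a[0]!="_"])
d=manip.capture("side")
im=cv2.resize(d["img"][170:230,250:320,::-1],None,fx=8,fy=8,interpolation=cv2.INTER_CUBIC); cv2.imwrite("pics/z.png",cv2.convertScaleAbs(im,alpha=1.6))
```

```text
18.700000000000003 ['Unreachable', 'boxes_of', 'capture', 'hold_point_z', 'job_done', 'read_state', 'silhouettes']
```

View pics/z.png

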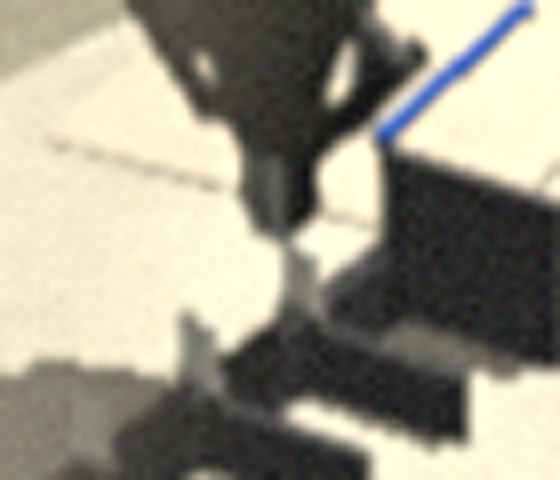

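The view shows the fingertip ending about 22 mm above where the reported TCP would put it, at about z = 72. It passed over tab_c without tipping it, with no force on the wrist. I'll go back to the plate, lower by about 22 mm in checked steps, and sweep again.

Request:
jog_arm([
  {"gripper": 0,"yaw": 0,"travel": [-0.015,0,0]},
  {"gripper": 0,"yaw": 0,"travel": [-0.015,-0.03,0]},
  {"gripper": 0,"yaw": 0,"travel": [-0.015,-0.057,0]},
  {"gripper": 0,"yaw": 0,"travel": [0,-0.057,0]},
  {"gripper": 0,"yaw": 0,"travel": [0.007,-0.057,0]},
  {"gripper": 0,"yaw": 0,"travel": [0.012,-0.057,0]},
  {"gripper": 0,"yaw": 0,"travel": [0.012,-0.057,0]},
])

```text
clock: 6.6
tool_pos: [676.3, -86.7, 37.7]
ee_rot: [0.705, -0.05, 0.706, 0.05]
wrist_force: [0.1, 0.3, -0.7]
finger_gap: 0.003
```

Run:
```python
from h import *; from bench import manip
s=manip.read_state(); plan(s,[])
d=manip.capture("side"); g=d["img"].max(2)
tip=place(np.array([[0,-107,60.],[0,-107,38]]),Q); print(proj(d,tip).round(1))
print(g[195:216,288:304])
```

```text
tool x [-0.001  0.001 -1.   ] z az in rack deg 0.11 q7 -0.09
rack-frame tcp [  -0.7 -107.6   37.7] F [ 0.1  0.3 -0.7] gap 0.003 t 6.6
rack x,y in tool: [-0.001 -0.002  1.   ] [0.001 1.    0.002]
[[294.7 195.5]
 [294.8 201.6]]
[[144 148 158 160 134 110  96  84  86  70  43  33  25  33  27  26]
 [132 137 145 143 142 142 133 127 127  97  49  27  22  25  29  24]
 [158 158 148 134 137 141 144 143 135 100  46  23  26  27  30  29]
 [168 167 164 156 161 159 148 138 134  94  43  23  23  27  25  25]
 [163 164 164 167 167 166 162 158 141  93  41  26  24  25  32  26]
 [141 163 167 167 166 166 163 148 116  69  32  26  24  29  22  28]
 [104 145 167 167 168 164 145 105  64  45  30  27  27  28  26  30]
 [ 83 122 159 165 155 136  96  57  41  45  42  30  23  28  29  27]
 [ 78 110 155 146 114  79  44  27  36  38  33  28  24  24  26  25]
 [ 77 108 131 100  60  29  19  26  32  31  30  23  29  27  26  28]
 [ 82  90  88  54  21  20  20  30  24  30  29  24  20  25  26  23]
 [ 79  86  56  28  23  27  28  28  32  29  22  22  27  23  27  29]
 [ 77  78  46  27  23  25  27  20  32  31  28  24  27  28  26  28]
 [ 68  73  55  33  22  21  26  28  30  31  21  22  27  27  28  30]
 [ 48  62  57  36  23  27  27  29  26  31  28  27  27  36  30  27]
 [ 37  40  44  41  30  33  22  24  27  30  30  41  55  52  51  45]
 [ 30  32  45  43  39  36  30  26  30  38  49  58  66  70  67  62]
 [ 28  30  30  35  34  42  32  35  39  49  68  70  71  71  72  72]
 [ 26  27  25  26  30  26  30  41  46  54  68  69  64  73  73  68]
 [ 28  28  29  20  29  25  27  31  33  38  46  50  57  66  69  65]
 [ 23  29  22  30  28  22  29  27  26  24  24  36  45  47  55  57]]
```

Request:
jog_arm([
  {"gripper": 0,"yaw": 0,"travel": [0.005,0,0]},
  {"gripper": 0,"yaw": 0,"travel": [0.01,0,0]},
  {"gripper": 0,"yaw": 0,"travel": [0.01,0,0]},
  {"gripper": 0,"yaw": 0,"travel": [0.01,0.009,0]},
  {"gripper": 0,"yaw": 0,"travel": [0.01,0.018,0]},
  {"gripper": 0,"yaw": 0,"travel": [0.01,0.027,0]},
  {"gripper": 0,"yaw": 0,"travel": [0.01,0.036,0]},
  {"gripper": 0,"yaw": 0,"travel": [0.01,0.042,0]},
])

```text
clock: 7.65
tool_pos: [670.9, -46.3, 28.3]
ee_rot: [0.705, -0.05, 0.705, 0.049]
wrist_force: [0.4, -2.1, 0.2]
finger_gap: 0.002
```

Run:
```python
from h import *; from bench import manip
s=manip.read_state(); plan(s,[])
d=manip.capture("side"); im=cv2.resize(d["img"][170:230,250:320,::-1],None,fx=8,fy=8,interpolation=cv2.INTER_CUBIC); cv2.imwrite("pics/z2.png",cv2.convertScaleAbs(im,alpha=1.6))
```

```text
tool x [-0.    -0.001 -1.   ] z az in rack deg 0.02 q7 -0.15
rack-frame tcp [ -0.5 -66.9  28.3] F [ 0.4 -2.1  0.2] gap 0.002 t 7.65
rack x,y in tool: [-0. -0.  1.] [-0.001  1.     0.   ]
```

View pics/z2.png

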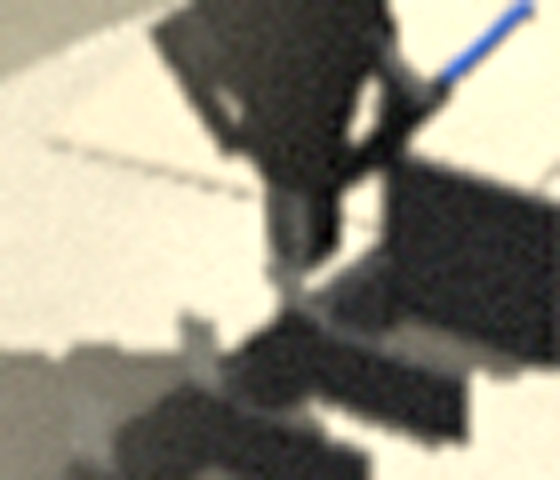

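The tab is bending under the fingertip with 2.1 N on the wrist. I'll carry on over tab_b and stop at rack y of about +30.

Request:
jog_arm([
  {"gripper": 0,"yaw": 0,"travel": [0,0.012,0]},
  {"gripper": 0,"yaw": 0,"travel": [0,0.024,0]},
  {"gripper": 0,"yaw": 0,"travel": [0,0.036,0]},
  {"gripper": 0,"yaw": 0,"travel": [0,0.048,0]},
  {"gripper": 0,"yaw": 0,"travel": [0,0.058,0]},
  {"gripper": 0,"yaw": 0,"travel": [0,0.067,0]},
  {"gripper": 0,"yaw": 0,"travel": [0,0.067,0]},
])

```text
clock: 8.57
tool_pos: [661.5, 20.6, 28.4]
ee_rot: [0.705, -0.05, 0.705, 0.05]
wrist_force: [-0.0, 0.0, 1.5]
finger_gap: -0.003
```

Request:
jog_arm([
  {"gripper": 0,"yaw": 0,"travel": [0,0.009,0]},
  {"gripper": 0,"yaw": 0,"travel": [0,0.018,0]},
  {"gripper": 0,"yaw": 0,"travel": [0,0.026,0]},
  {"gripper": 0,"yaw": 0,"travel": [0,0.029,0]},
  {"gripper": 0,"yaw": 0,"travel": [0,0.029,0]},
])

```text
clock: 9.2
tool_pos: [657.2, 49.4, 28.1]
ee_rot: [0.705, -0.05, 0.705, 0.05]
wrist_force: [1.0, 0.1, -1.0]
finger_gap: 0.002
```

Run:
```python
from h import *; from bench import manip
s=manip.read_state(); plan(s,[])
d=manip.capture("side"); a=cv2.resize(d["img"][180:250,230:310,::-1],None,fx=8,fy=8,interpolation=cv2.INTER_CUBIC); cv2.imwrite("pics/z3.png",cv2.convertScaleAbs(a,alpha=1.6))
```

```text
tool x [-0.     0.001 -1.   ] z az in rack deg 0.06 q7 -0.29
rack-frame tcp [-0.6 29.8 28.1] F [ 1.   0.1 -1. ] gap 0.002 t 9.2
rack x,y in tool: [-0.    -0.001  1.   ] [0.001 1.    0.001]
```

View pics/z3.png

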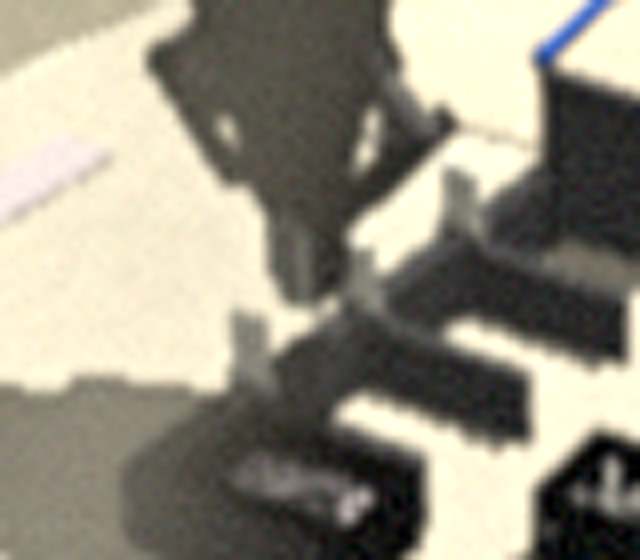

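Both tabs were passed and have sprung back, and tab_a at crop (250,345) is upright and untouched. Next I'll lift, turn the jaws along rack y with a small opening so there are two contact points, and go behind the bin.

Request:
jog_arm([
  {"gripper": 0,"yaw": 0,"travel": [-0.05,0,0]},
  {"gripper": 0,"yaw": 0,"travel": [-0.1,0,0]},
  {"gripper": 0.012,"yaw": 10,"travel": [-0.12,0.002,-0.04]},
  {"gripper": 0.012,"yaw": 20,"travel": [-0.12,0.004,-0.08]},
  {"gripper": 0.012,"yaw": 30,"travel": [-0.12,0.006,-0.12]},
  {"gripper": 0.012,"yaw": 40,"travel": [-0.12,0.008,-0.16]},
  {"gripper": 0.012,"yaw": 50,"travel": [-0.12,0.008,-0.2]},
  {"gripper": 0.012,"yaw": 60,"travel": [-0.12,0.008,-0.224]},
])

```text
clock: 10.25
tool_pos: [431.9, 24.3, 148.2]
ee_rot: [0.634, 0.312, 0.635, -0.312]
wrist_force: [0.4, 0.8, 0.2]
finger_gap: 0.142
```

Request:
jog_arm([
  {"gripper": 0.012,"yaw": 10,"travel": [0,0,0]},
  {"gripper": 0.012,"yaw": 20,"travel": [0,0,0]},
  {"gripper": 0.012,"yaw": 30,"travel": [0,0,0]},
  {"gripper": 0.012,"yaw": 30,"travel": [0,0,0]},
])

```text
clock: 10.75
tool_pos: [434.6, 24.9, 148.4]
ee_rot: [0.534, 0.463, 0.534, -0.463]
wrist_force: [0.9, 0.4, 0.0]
finger_gap: 0.141
```

Run:
```python
from h import *; from bench import manip
s=manip.read_state(); plan(s,[[-225,38,40],[-225,38,-5]])
d=manip.capture("side"); print(s["qpos"].round(2))
a=cv2.resize(d["img"][180:300,260:380,::-1],None,fx=5,fy=5,interpolation=cv2.INTER_CUBIC); cv2.imwrite("pics/z4.png",a)
```

```text
tool x [ 0. -0. -1.] z az in rack deg -89.91 q7 -1.53
rack-frame tcp [-224.4   36.6  148.4] F [0.9 0.4 0. ] gap 0.141 t 10.75
[-225, 38, 40] [433.9  26.2  40. ] travel [ 0.1084 -0.0006 -0.0014]
[-225, 38, -5] [433.9  26.2  -5. ] travel [ 0.1534 -0.0006 -0.0014]
rack x,y in tool: [0.    1.    0.002] [-0.     0.002 -1.   ]
[-0.23  0.33  0.09  2.29 -0.06  0.52 -1.53]
```

Request:
jog_arm([
  {"gripper": 0.012,"yaw": 0,"travel": [0.04,0,-0.0015]},
  {"gripper": 0.012,"yaw": 0,"travel": [0.08,0,-0.0015]},
  {"gripper": 0.012,"yaw": 0,"travel": [0.11,0,-0.0015]},
  {"gripper": 0.012,"yaw": 0,"travel": [0.125,0,-0.0015]},
  {"gripper": 0.012,"yaw": 0,"travel": [0.135,0,-0.0015]},
  {"gripper": 0.012,"yaw": 0,"travel": [0.14,0,-0.0015]},
  {"gripper": 0.012,"yaw": 0,"travel": [0.14,0,-0.0015]},
])

```text
clock: 11.68
tool_pos: [434.6, 26.6, 8.4]
ee_rot: [0.534, 0.464, 0.534, -0.464]
wrist_force: [-0.1, -0.1, 0.9]
finger_gap: 0.141
```

Run:
```python
from h import *; from bench import manip
s=manip.read_state(); plan(s,[[-224,38,-5]])
d=manip.capture("side")
tcp=s["tool_pos"]
print(proj(d,[tcp+[0,0,a] for a in(0,10,20,30)]).round(1))
l,t=proj(d,[tcp+[0,0,20]])[0].astype(int)
print(l,t); print(d["img"].max(2)[t-12:t+18,l-14:l+14:2])
```

```text
tool x [ 0.  0. -1.] z az in rack deg -89.98 q7 -1.5
rack-frame tcp [-224.2   38.2    8.4] F [-0.1 -0.1  0.9] gap 0.141 t 11.675
[-224, 38, -5] [434.9  26.4  -5. ] travel [0.0134 0.0002 0.0002]
rack x,y in tool: [0. 1. 0.] [ 0.  0. -1.]
[[330.7 255.8]
 [330.8 252.9]
 [330.8 249.9]
 [330.9 247. ]]
330 249
[[117 138  53   2  13  21  16  11  16  15  37 157 172 173]
 [ 54  86  51  13  10  18  18  15  13  20  36 162 174 172]
 [ 14  19  27  12  12  22  26   7  17  14  31 165 172 172]
 [ 44  15   6   6   3  18  13  19  30  23  35 165 171 171]
 [ 79  12  27  16  20  18  14  13  51  29  47 165 171 168]
 [ 86  10  66  15   0  20  17  12  62  35  49 168 173 170]
 [ 77   4  96  22   6  18  13  21  63  38  47 167 170 169]
 [ 84  33  90  25   9  20  19  16  64  35  48 166 170 171]
 [106  60  63  10  12  14  15  21  63  35  46 166 173 172]
 [110  71  40   8   4  12  12  12  64  32  52 165 173 169]
 [ 82  56  25   8   9  17  13  13  61  48  81 167 170 172]
 [ 27  23  15  11   8  13  16  18  58  94 133 169 168 170]
 [  3  14   5   9  16  23  38  17  55 142 166 168 167 171]
 [  9   5   9  10   7  34  
[... 276 characters left out ...]
5   9  52  77  72  73  72 127 172 171 168 167 167]
 [ 18  15  28  69  74  76  73  71 154 171 167 169 169 169]
 [ 41  19  53  76  73  70  74  68 141 171 170 168 167 171]
 [ 64  47  70  77  70  73  80  74 132 169 170 172 169 168]
 [ 73  67  71  76  73  85 122 120 158 169 166 169 174 171]
 [ 67  82  77  75  73  89 145 164 171 169 168 168 173 173]
 [ 81 123  94  72  72  71 117 174 171 168 166 169 171 172]
 [106 148 126  93  80  77 124 170 167 170 167 169 170 171]
 [133 117 133 125 121 121 160 168 170 168 168 170 172 170]
 [132  94  97 127 166 167 172 168 167 172 167 171 171 170]
 [107  88  83 104 156 175 173 170 169 172 171 171 170 170]
 [101  91  88  82 109 161 171 174 172 170 173 172 172 172]]
```

Request:
jog_arm([
  {"gripper": 0.012,"yaw": 0,"travel": [0.008,0,0]},
  {"gripper": 0.012,"yaw": 0,"travel": [0.015,0,0]},
  {"gripper": 0.012,"yaw": 0,"travel": [0.015,0.006,0]},
  {"gripper": 0.012,"yaw": 0,"travel": [0.015,0.012,0]},
  {"gripper": 0.012,"yaw": 0,"travel": [0.015,0.018,0]},
  {"gripper": 0.012,"yaw": 0,"travel": [0.015,0.024,0.0005]},
  {"gripper": 0.012,"yaw": 0,"travel": [0.015,0.03,0.0015]},
  {"gripper": 0.012,"yaw": 0,"travel": [0.015,0.036,0.0025]},
])

```text
clock: 12.72
tool_pos: [470.4, 29.0, -6.7]
ee_rot: [0.534, 0.464, 0.534, -0.464]
wrist_force: [-1.8, -0.3, 1.0]
finger_gap: 0.142
```

```bash
cat >> h.py <<'E'
def binpose(manip,q0,show=None):
    """bin pose in rack frame from the front/side faces; black bin vs background, both views, only near the guess"""
    out={}
    for n,(lo,hi) in(("top",(85,105)),("side",(100,130))):
        c=manip.capture(n)
        m=max(manip.silhouettes(n,"bin"),key=lambda d:(render(c,BIN,q0)*d["mask"]).sum()/(d["mask"].sum()+1),default=None)
        if m is None: print(n,"none"); continue
        M=m["mask"].astype(float); ov=(render(c,BIN,q0)*M).sum()/M.sum()
        q,f=fit([(c,M,tuple(int(v) for v in(np.array(m["extent"])*[640,400,640,400]+[-8,-8,8,8])))],BIN,q0)
        r=Ro.from_euler("z",-Q[2]).as_matrix()[:2,:2]@(q[:2]-Q[:2])
        print(n,"bin in rack",r.round(1),"rel yaw deg",np.degrees(q[2]-Q[2]).round(1),"cost",round(f,3),"overlap",round(ov,2),"conf",round(m["confidence"],2))
        out[n]=q
    return out
E
python3 - <<'E'
from h import *; from bench import manip
s=manip.read_state(); plan(s,[])
q0=place(np.array([[-144,36,0.]]),Q)[0]; q0[2]=.15
binpose(manip,q0)
for n,cr in(("top",(225,150,345,250)),("side",(225,180,345,280))):
    overlay(manip.capture(n),[],cr,6,f"pics/p_{n}.png")
E
```

```text
tool x [-0.001 -0.    -1.   ] z az in rack deg -90.01 q7 -1.5
rack-frame tcp [-188.5   35.7   -6.7] F [-1.8 -0.3  1. ] gap 0.142 t 12.725
rack x,y in tool: [-0.001  1.    -0.   ] [ 0. -0. -1.]
top none
side bin in rack [-135.1   43.4] rel yaw deg -35.8 cost 0.359 overlap 0.99 conf 0.86
```

Request:
jog_arm([
  {"gripper": 0.012,"yaw": 0,"travel": [0,0.006,0.0015]},
  {"gripper": 0.012,"yaw": 0,"travel": [0,0.012,0.0025]},
  {"gripper": 0.012,"yaw": 0,"travel": [0,0.015,0.0035]},
  {"gripper": 0.012,"yaw": 0,"travel": [0,0.015,0.0035]},
  {"gripper": 0.012,"yaw": 0,"travel": [0,0.005,0.0035]},
  {"gripper": 0.012,"yaw": 0,"travel": [0,-0.02,0.0035]},
  {"gripper": 0.012,"yaw": 0,"travel": [-0.05,-0.03,0.0035]},
  {"gripper": 0.012,"yaw": 0,"travel": [-0.1,-0.03,0.0035]},
])

```text
clock: 14.02
tool_pos: [437.9, 20.9, 93.4]
ee_rot: [0.532, 0.463, 0.535, -0.465]
wrist_force: [1.8, -0.3, 0.1]
finger_gap: 0.142
```

Request:
jog_arm([
  {"gripper": 0.012,"yaw": 0,"travel": [-0.05,0,0]},
  {"gripper": 0.012,"yaw": 0,"travel": [-0.1,0,0]},
  {"gripper": 0.012,"yaw": 0,"travel": [-0.1,0,0]},
])

```text
clock: 14.4
tool_pos: [443.1, 21.6, 196.5]
ee_rot: [0.535, 0.466, 0.532, -0.462]
wrist_force: [0.1, 0.3, -0.4]
finger_gap: 0.144
```

Run:
```python
from h import *; from bench import manip
s=manip.read_state(); plan(s,[])
q0=place(np.array([[-129,33,0.]]),Q)[0]; q0[2]=.15
o=binpose(manip,q0)
c=manip.capture("side");q=o.get("side",q0)
overlay(c,[(rack(),Q,(0,255,0)),(BIN,q,(0,255,255))],(225,180,345,280),6,"pics/p_side.png")
```

```text
tool x [ 0.008  0.001 -1.   ] z az in rack deg -90.01 q7 -1.53
rack-frame tcp [-216.6   32.1  196.5] F [ 0.1  0.3 -0.4] gap 0.144 t 14.4
rack x,y in tool: [ 0.008  1.    -0.   ] [ 0. -0. -1.]
top bin in rack [-125.8   28.8] rel yaw deg -0.7 cost 0.687 overlap 0.83 conf 0.76
side bin in rack [-126.1   30.6] rel yaw deg -0.1 cost 0.057 overlap 0.98 conf 0.6
```

The bin is aligned at the mouth, at about (-126, 30) in the rack frame with 0 degrees relative yaw. I'll go down behind it again and push it straight home.

Request:
jog_arm([
  {"gripper": 0.012,"yaw": 0,"travel": [0.05,0,0]},
  {"gripper": 0.012,"yaw": 0,"travel": [0.1,0,0]},
  {"gripper": 0.012,"yaw": 0,"travel": [0.15,0,0]},
  {"gripper": 0.012,"yaw": 0,"travel": [0.18,0,0]},
  {"gripper": 0.012,"yaw": 0,"travel": [0.195,0,0]},
  {"gripper": 0.012,"yaw": 0,"travel": [0.2,0,0]},
  {"gripper": 0.012,"yaw": 0,"travel": [0.2,0,0]},
])

```text
clock: 15.52
tool_pos: [441.4, 21.4, -6.5]
ee_rot: [0.534, 0.464, 0.534, -0.464]
wrist_force: [0.2, -0.8, 0.3]
finger_gap: 0.137
```

Run:
```python
from h import *; from bench import manip
s=manip.read_state(); plan(s,[[-176,31,-6],[-130,32,-6],[-91,32,-6]])
```

```text
tool x [ 0. -0. -1.] z az in rack deg -90.01 q7 -1.47
rack-frame tcp [-218.3   32.2   -6.5] F [ 0.2 -0.8  0.3] gap 0.137 t 15.525
[-176, 31, -6] [483.4  26.1  -6. ] travel [-0.0005  0.0423  0.0011]
[-130, 32, -6] [528.8  33.5  -6. ] travel [-0.0005  0.0883  0.0001]
[-91, 32, -6] [567.4  39.   -6. ] travel [-4.000e-04  1.273e-01  1.000e-04]
rack x,y in tool: [ 0.  1. -0.] [-0. -0. -1.]
```

Request:
jog_arm([
  {"gripper": 0.012,"yaw": 0,"travel": [0,0.02,0.001]},
  {"gripper": 0.012,"yaw": 0,"travel": [0,0.036,0.001]},
  {"gripper": 0.012,"yaw": 0,"travel": [0,0.044,0.001]},
  {"gripper": 0.012,"yaw": 0,"travel": [0,0.052,0.001]},
  {"gripper": 0.012,"yaw": 0,"travel": [0,0.06,0.0005]},
  {"gripper": 0.012,"yaw": 0,"travel": [0,0.068,0]},
  {"gripper": 0.012,"yaw": 0,"travel": [0,0.076,0]},
  {"gripper": 0.012,"yaw": 0,"travel": [0,0.084,0]},
])

```text
clock: 16.52
tool_pos: [525.0, 33.2, -6.8]
ee_rot: [0.534, 0.464, 0.534, -0.464]
wrist_force: [-0.5, 0.0, -0.0]
finger_gap: 0.143
```

Request:
jog_arm([
  {"gripper": 0.012,"yaw": 0,"travel": [0,0.008,0]},
  {"gripper": 0.012,"yaw": 0,"travel": [0,0.016,0]},
  {"gripper": 0.012,"yaw": 0,"travel": [0,0.024,0]},
  {"gripper": 0.012,"yaw": 0,"travel": [0,0.031,0]},
  {"gripper": 0.012,"yaw": 0,"travel": [0,0.036,0]},
  {"gripper": 0.012,"yaw": 0,"travel": [0,0.038,0]},
])

```text
clock: 17.27
tool_pos: [562.2, 38.5, -6.7]
ee_rot: [0.534, 0.464, 0.534, -0.464]
wrist_force: [-1.7, -0.5, 1.4]
finger_gap: 0.14
```

Run:
```python
from h import *; from bench import manip
plan(manip.read_state(),[])
```

```text
tool x [-0. -0. -1.] z az in rack deg -90.0 q7 -1.48
rack-frame tcp [-96.3  32.2  -6.7] F [-1.7 -0.5  1.4] gap 0.14 t 17.275
rack x,y in tool: [-0.  1. -0.] [ 0. -0. -1.]
```

Now small steps until the wrist force shows the bin is against the rail.

Request:
jog_arm([
  {"gripper": 0.012,"yaw": 0,"travel": [0,0.001,0]},
  {"gripper": 0.012,"yaw": 0,"travel": [0,0.002,0]},
  {"gripper": 0.012,"yaw": 0,"travel": [0,0.003,0]},
  {"gripper": 0.012,"yaw": 0,"travel": [0,0.003,0]},
])

```text
clock: 17.77
tool_pos: [565.3, 38.9, -6.7]
ee_rot: [0.534, 0.464, 0.534, -0.464]
wrist_force: [-1.2, 0.2, 0.0]
finger_gap: 0.137
```

Request:
jog_arm([
  {"gripper": 0.012,"yaw": 0,"travel": [0,0.001,0]},
  {"gripper": 0.012,"yaw": 0,"travel": [0,0.002,0]},
  {"gripper": 0.012,"yaw": 0,"travel": [0,0.002,0]},
])

```text
clock: 18.15
tool_pos: [567.3, 39.2, -6.7]
ee_rot: [0.534, 0.464, 0.534, -0.464]
wrist_force: [-1.0, 0.2, -0.9]
finger_gap: 0.143
```

Request:
jog_arm([
  {"gripper": 0.012,"yaw": 0,"travel": [0,0.001,0]},
  {"gripper": 0.012,"yaw": 0,"travel": [0,0.002,0]},
  {"gripper": 0.012,"yaw": 0,"travel": [0,0.002,0]},
])

```text
clock: 18.52
tool_pos: [568.5, 39.4, -6.8]
ee_rot: [0.534, 0.464, 0.534, -0.464]
wrist_force: [-2.2, -0.6, 0.7]
finger_gap: 0.139
```

Request:
jog_arm([
  {"gripper": 0.012,"yaw": 0,"travel": [0,0.001,0]},
  {"gripper": 0.012,"yaw": 0,"travel": [0,0.0015,0]},
  {"gripper": 0.012,"yaw": 0,"travel": [0,0.0015,0]},
])

```text
clock: 18.9
tool_pos: [568.5, 39.3, -6.9]
ee_rot: [0.533, 0.463, 0.535, -0.465]
wrist_force: [-5.1, -0.2, 2.6]
finger_gap: 0.137
```

Request:
jog_arm([
  {"gripper": 0.012,"yaw": 0,"travel": [0,0.001,0]},
  {"gripper": 0.012,"yaw": 0,"travel": [0,0.0015,0]},
  {"gripper": 0.012,"yaw": 0,"travel": [0,0.0015,0]},
])

```text
clock: 19.27
tool_pos: [568.4, 39.3, -7.1]
ee_rot: [0.532, 0.462, 0.535, -0.466]
wrist_force: [-7.5, -0.2, 4.9]
finger_gap: 0.138
```

Request:
jog_arm([
  {"gripper": 0.012,"yaw": 0,"travel": [0,-0.01,0]},
  {"gripper": 0.012,"yaw": 0,"travel": [0,-0.04,0]},
  {"gripper": 0.012,"yaw": 0,"travel": [-0.04,-0.06,0]},
  {"gripper": 0.012,"yaw": 0,"travel": [-0.09,-0.09,0]},
  {"gripper": 0.012,"yaw": 0,"travel": [-0.14,-0.12,0]},
  {"gripper": 0.012,"yaw": 0,"travel": [-0.18,-0.13,0]},
  {"gripper": 0.012,"yaw": 0,"travel": [-0.2,-0.13,0]},
  {"gripper": 0.012,"yaw": 0,"travel": [-0.2,-0.13,0]},
])

```text
clock: 20.27
tool_pos: [445.9, 22.1, 195.2]
ee_rot: [0.536, 0.466, 0.532, -0.462]
wrist_force: [0.3, 0.3, -0.1]
finger_gap: 0.138
```

Run:
```python
from h import *; from bench import manip
s=manip.read_state(); plan(s,[])
q0=place(np.array([[-43.5,32,0.]]),Q)[0]; q0[2]=.14
ims=[]
for n,cr in(("top",(235,145,345,235)),("side",(235,180,345,270))):
    c=manip.capture(n); ims.append(overlay(c,[(BIN,q0,(0,255,255))],cr,3.6,"pics/t.png"))
cv2.imwrite("pics/final.png",cv2.convertScaleAbs(np.hstack(ims),alpha=1.5))
for n in("jar","docked_bin","screwdriver"): print(n,[(np.array(b["extent"])*[640,400,640,400]).round() for b in manip.boxes_of("side",n)[:2]])
```

```text
tool x [ 0.008  0.001 -1.   ] z az in rack deg -90.0 q7 -1.53
rack-frame tcp [-213.6   32.3  195.2] F [ 0.3  0.3 -0.1] gap 0.138 t 20.275
rack x,y in tool: [0.008 1.    0.   ] [ 0.  0. -1.]
jar [array([379., 175., 396., 197.])]
docked_bin []
screwdriver [array([199., 282., 250., 317.])]
```

View pics/final.png

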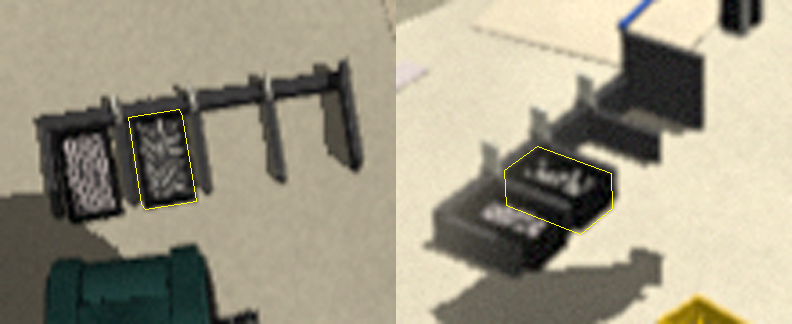

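The last picture shows the bin in the third gap, on the expected home outline in both views and level with the docked bin. All three tabs are upright and the robot is clear, so I'm handing in.

```bash
python3 -c "
from bench import manip; print(manip.job_done())"
```

```text
the job is handed in; nothing more can be done
None
```

I tipped the two tabs in order from the tall end, pushed the loose bin home in the third gap, and handed in the job at about 20 s of the 70 s. No verdict came back.

- **Tabs:** My first pass went above the first tab without touching it. The real fingertip sits about 22 mm higher than the reported tool position. I went back to the tall plate, lowered the finger and swept again. The first tab visibly bent, with about 2 N on the wrist. The finger then passed over the second tab at the same height and stopped about 20 mm short of the last one. I have no picture of the second tab while it was tipped. All three stood upright afterwards.
- **Bin:** I pushed it with two slightly open fingers, without gripping or lifting. At the rail it stopped moving and the force rose to about 7.5 N sideways. The last picture has it on the expected home outline in both views, level with the docked bin.
- **Other things:** The jar and screwdriver are within about 4 px of their first detections in the side view. The docked bin was not detected in the final check, but it looks in place in the last picture.

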